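# Lock the battery cover with the screwdriver

### The job

Lock the cover of the battery box: take the screwdriver from its stand, press its blade into the slotted fastener and, keeping it pressed in, turn the fastener clockwise about a quarter turn until it is fully home. Press gently, only as hard as its spring needs and always under 25 N; then put the screwdriver back upright in its stand, all the way down, and leave everything else on the counter where it is.

Things in the scene. Friction and masses are not known exactly. Their poses are not given: they have to be found in the camera images.
- driver: Screwdriver standing in the stand, blade down, 135 mm long, 0.11 kg. Origin: middle of the blade's edge (tip); z runs from the tip up to the handle, x along the blade's width. Blade 10 mm wide (x), 3 mm thick (y), 18 mm long, rounded edge; shank 8 mm thick up to z = 60 mm; black square handle 26 x 26 mm, faces along x and y, z = 60 to 135 mm.
- driver_grip (a point): Good point to grip the driver's handle from above: on its axis, 100 mm above the tip. A grip of about 80 N does not slip.
- stand: Wooden screwdriver stand, fixed block 80 x 80 x 65 mm, origin at the centre of its underside, with one square through hole 18 x 18 mm in its centre.
- stand_mouth (a point): Centre of the hole's mouth, on the stand's top (65 mm up). With the driver fully down, the tip is 60 mm below this point.
- box: Battery box, fixed to the counter: 130 (x) x 90 (y) x 45 mm, grey with a white cover, origin at the centre of its underside. Near its +x end a round, spring-loaded steel fastener stands out of the cover: it starts to sink at 3 N, 3 mm of push takes 9 N, and at 5 mm (13 N) it meets a hard bottom where the force climbs steeply. Push with 10 to 13 N.
- fastener_axis (a point): On the fastener's axis at the level of the cover's top, 30 mm from the box centre along the box's x; axes as the box. The head (21 mm across, on a 29 mm collar) has its face 13 to 33 mm above this point, different each time and NOT measured: find it by touch. In the face, centred, a slot with closed ends 13 mm long, 5 mm wide, 5 mm deep, dark at the bottom.
- turn (a joint): Turn of the fastener, rad, growing clockwise from above; at 0 the slot lies along the box's x. Starts at 0 to 0.1, unlocked. Turns only while pushed in 3 to 5 mm (under 0.1 N m); not pushed, it is blocked from about 0.2 on: do not force it. Home is beyond 1.42: let go, the head springs up and locks there. Hard stop at 1.75: do not lean on it.
- cups: Bystander: nested steel measuring cups, 68 mm wide, 49 mm high, with a flat handle of 50 mm towards its -x; origin under the centre.
- soap: Bystander: white soap dispenser with press pump, 72 mm wide, 174 mm high.
- vase: Bystander: frosted glass vase, 90 mm wide, 160 mm high.
- spatula: Bystander: spatula with a silicone blade lying flat, 275 mm long.
- mug: Bystander: white mug, 80 mm wide, 90 mm high.
- bowl: Bystander: bowl, 130 mm wide, 55 mm high.
- jar: Bystander: glass jar with a lid, 70 mm wide, 100 mm high.
Not all that is in view belongs to the job. Leave any green, red or yellow look-alike of the box alone.

How it is judged:
By the outcome, as a careful person would: the job done as asked, in the order asked, and still so for the second after the job is handed in, with the robot touching nothing.
It also fails if it takes over 61 s, if anything falls off the work surface, if the arm or the gripper's body presses on something with over 40 N, if the wrist force passes 120 N, or if a joint passes its speed limit or range.

### The arm

A 6-joint arm with a two-finger parallel gripper is mounted at the origin on the work surface. World frame = base frame: x ahead of the robot, y to its left, z up, the work surface at z = 0. Lengths are in m, angles in rad, forces in N, time in s.
With the tool pointing down it reaches from about 0.3 to 0.775 m from the base axis. Payload 14.6 kg.
Tool frame: the origin (TCP) lies midway between the tips of the shut fingers; the grasp point (between the pads) lies 19 mm behind it; z points along the fingers, y is the line along which they close (so a half turn about z gives the same grasp; the last joint's range is limited). The gripper opens to 94 mm and grips with 3 to 60 N. Pads are 16 mm wide; open, the fingers measure 119 mm over their backs; the gripper's body (75 mm by 177 mm) begins 78 mm behind the grasp point.
Start: joints at [-1.188, 0.3, 1.521, -0, 1.321, -0.067], TCP at [0.239, -0.495, 0.205] pointing down, gripper open.
Joint ranges: [-3.03, 3.03], [-0.79, 2.21], [0.23, 2.52], [-1.04, 4.18], [0, 3.07], [-2.55, 2.55]. Speed limits (rad/s): [2.22, 2.22, 2.57, 3.14, 3.14, 3.14].

### API

Orientations are given as [roll, pitch, yaw] about the fixed x, y, z axes, in that order (R = Rz(yaw) Ry(pitch) Rx(roll)).
In Python, from station import ctrl gives the robot as it stands. The module is installed in compiled form; this text tells all that it offers.
- The arm moves only by the tool servo_tool, never from a script. Its argument "plan" is a list of rows, each a list of 7 numbers: the opening in per cent of the stroke, from 0 (shut) to 100 (fully open), then the shift along the tool's x, y, z in m, then the turn, a rotation vector about the tool's x, y, z in rad. A call has exactly 8 rows; each row shifts and turns the commanded pose from where the row before left it, along the tool's axes as they then stand; what a row does not reach is not made up. A row lasts 1/8 s, in which the tool goes at most 62.5 mm and 10.7 degrees, less where a joint would pass 70% of its speed; a pose out of reach is approached as far as the arm can. A call with a gripper value outside its range is refused whole. The fingers move at their own pace and stop on an object; "force" is the grip in N (left out, the last holds). Time passes only in rows, so rows that do not move let the fingers close, or fill a call up. It gives the time, the measured TCP pose, the force, the opening and the grip force at its end, in the units of the state.
- ctrl.get_obs(): the state, without advancing time (a new reading comes with each control period).
- ctrl.camera(name): name is "scene" or "top"; returns a dict with "pixels" (480x640x3 uint8, red, green, blue), "z_map" (480x640 float32, m along the optical axis (not along the pixel's ray), 0 where there is no reading), "mtx" (3x3 intrinsics, pixels), "pose" (4x4, takes a point from camera to world coordinates). Camera axes: x right, y up, looking along -z (the intrinsics and any distortion apply to the point x, -y, -z); pixel columns grow to the right and rows downward; lengths in m; the calibration is good to about 2 mm. A picture is of the moment at which its call begins.
- ctrl.hand_in(): hands the job in; it is judged then, once.
The state is a dict: "time_s": time; "qpos": joint angles; "joint_vel": joint speeds; "tau": joint torques, N m; "ee_pos": TCP position; "eef_rot": TCP orientation; "force": force on the tool from outside, world axes, zero at the start; "moment": the same for the moment, N m; "grip_width": finger opening in m; "grip_force": force on a finger pad.
Only numpy, scipy, OpenCV 4.12 (cv2) and the standard library are available. Lean on these libraries where they do the work, as an engineer would, in place of code of your own. Each camera call takes 0.05 s, during which the arm holds its last target. There are 200 camera calls.

## Working session

There is one attempt and no reset: what is moved stays moved. The work goes in short steps, Python scripts to look and compute and a tool call to move; the robot and the scene stay as the last step left them, time stands still between calls to the robot, and variables do not carry over. Pictures are saved under pics/ and viewed, at most 10 in all, crops included, and the job is handed in when it is done.

Besides the shell and the picture viewer there is one more tool, called after "Emit:" by a JSON object that holds its "op" and its "data". servo_tool: Moves the arm, as the interface text tells. Its arguments: {"type":"object","properties":{"plan":{"type":"array","items":{"type":"array","items":{"type":"number"}}},"force":{"type":"number"}},"required":["plan"]}

```bash
mkdir -p pics; cat > h.py <<'E'
import numpy as np, cv2, json
from station import ctrl
def cam(n):
    c=ctrl.camera(n); return c
def world(c,u,v,z=None):
    # ray through pixel, onto depth map or plane z
    K=c["mtx"];P=c["pose"]
    d=np.array([(u-K[0,2])/K[0,0],-(v-K[1,2])/K[1,1],-1.0])
    R=P[:3,:3];t=P[:3,3]
    if z is None:
        return R@(d*c["z_map"][int(round(v)),int(round(u))])+t
    w=R@d; return t+w*(z-t[2])/w[2]
def cloud(c):
    K=c["mtx"];P=c["pose"];v,u=np.mgrid[:480,:640];D=c["z_map"]
    p=np.stack([(u-K[0,2])/K[0,0]*D,-(v-K[1,2])/K[1,1]*D,-D],-1)
    return p@P[:3,:3].T+P[:3,3]
def save(c,f): cv2.imwrite("pics/"+f,c["pixels"][:,:,::-1])
E
python3 - <<'E'
from h import *
for n in("top","scene"):
    c=cam(n); save(c,n+"0.png"); np.savez(n+"0.npz",**c); print(n,c["mtx"].tolist(),c["pose"].round(3).tolist(),c.keys())
o=ctrl.get_obs(); print({k:np.round(v,3).tolist() for k,v in o.items()})
E
```

```text
top [[567.8351161671724, 0.0, 320.5201509164038], [0.0, 567.8351161671724, 237.26388849459644], [0.0, 0.0, 1.0]] [[-0.025, 0.993, -0.117, 0.391], [-1.0, -0.025, 0.001, 0.011], [-0.002, 0.117, 0.993, 1.533], [0.0, 0.0, 0.0, 1.0]] dict_keys(['pixels', 'z_map', 'mtx', 'pose'])
scene [[521.8450823927959, 0.0, 305.0030959155568], [0.0, 521.8450823927959, 235.30683295228704], [0.0, 0.0, 1.0]] [[-0.447, -0.644, 0.621, 1.327], [0.895, -0.326, 0.305, 0.384], [0.006, 0.692, 0.722, 0.981], [0.0, 0.0, 0.0, 1.0]] dict_keys(['pixels', 'z_map', 'mtx', 'pose'])
{'time_s': 0.1, 'qpos': [-1.188, 0.3, 1.521, -0.0, 1.321, -0.067], 'joint_vel': [0.001, -0.002, -0.001, -0.002, -0.001, -0.0], 'tau': [0.0, -53.264, -35.328, 0.071, 0.023, -0.0], 'ee_pos': [0.239, -0.495, 0.205], 'eef_rot': [-3.141, -0.0, 0.45], 'force': [-0.27, 0.825, 0.23], 'moment': [-0.001, -0.006, -0.045], 'grip_force': 0.0, 'grip_width': 0.094}
```

View pics/top0.png

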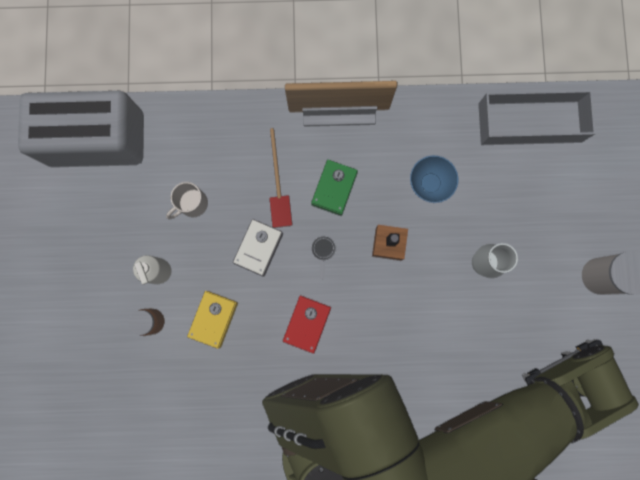

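View pics/scene0.png

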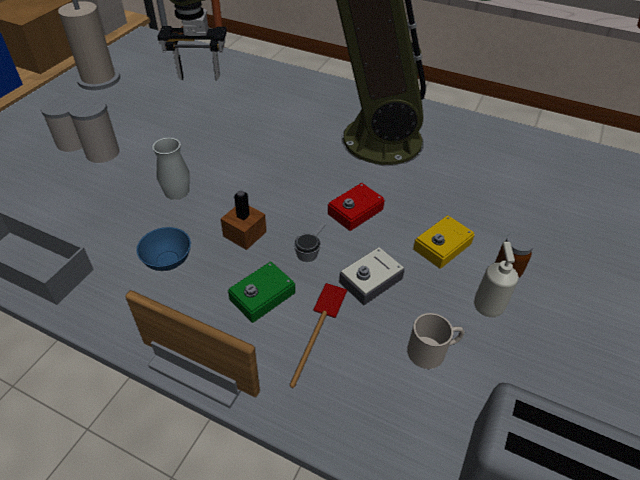

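The top view shows the white box at (258,247) with its fastener at (262,237), and the stand with the black handle at (390,242). The scene view shows the same items at (372,272) and (243,222). Next I measure them.

```bash
cat > m.py <<'E'
from h import *
def rect(c,mask,z,name):
    cs,_=cv2.findContours(mask.astype(np.uint8),cv2.RETR_EXTERNAL,cv2.CHAIN_APPROX_NONE)
    k=max(cs,key=cv2.contourArea)[:,0]
    w=np.array([world(c,u,v,z)[:2] for u,v in k])
    r=cv2.minAreaRect((w*1000).astype(np.float32)); print(name,np.round(r[0],1),np.round(r[1],1),round(r[2],1),"px",k.mean(0).round(1))
for n,bb,sb in(("top",(225,215,290,282),(368,220,412,264)),("scene",(335,240,410,305),(215,185,270,250))):
    c=dict(np.load(n+"0.npz")); X=cloud(c); I=c["pixels"].astype(int)
    v,u=np.mgrid[:480,:640]
    inb=lambda b:(u>=b[0])&(u<b[2])&(v>=b[1])&(v<b[3])
    Z=X[...,2]
    b=inb(bb)
    rect(c,b&(Z>.036),.045,n+" box")
    f=b&(Z>.052); print(n,"fast n",f.sum(),"mean",X[f].mean(0).round(4) if f.any() else 0,"z",np.percentile(Z[f],[5,50,95]).round(4) if f.any() else 0)
    s=inb(sb)
    rect(c,s&(Z>.055)&(Z<.08),.065,n+" stand")
    rect(c,s&(Z>.125),.140,n+" handle")
    h=s&(Z>.085);print("handle",X[h].mean(0).round(4),Z[h].max(),"ztop",np.percentile(Z[h],[50,90]))
    rect(c,s&(I.max(-1)<45),.140,n+" dark")
    im=c["pixels"][:,:,::-1]
    np.save
    a=cv2.resize(im[bb[1]:bb[3],bb[0]:bb[2]],(400,400),interpolation=2);d=cv2.resize(im[sb[1]:sb[3],sb[0]:sb[2]],(400,400),interpolation=2)
    cv2.imwrite(f"pics/crop_{n}.png",np.hstack([a,d]))
E
python3 m.py; python3 -c "
import cv2,numpy as np
a=cv2.imread('pics/crop_top.png');b=cv2.imread('pics/crop_scene.png')
cv2.imwrite('pics/crop1.png',cv2.resize(np.vstack([a,b]),(600,600)))"
```

```text
top box [545.  177.1] [ 92.2 129.5] 63.7 px [257.5 247.3]
top fast n 125 mean [0.5376 0.1409 0.3078] z [0.0523 0.0633 1.5325]
top stand [ 548.5 -171.4] [80.8 80.8] 80.5 px [390.6 241.7]
top handle [ 547.9 -169.9] [27.4 27.3] 88.5 px [393.8 238.2]
handle [ 0.5301 -0.1495  0.2835] 1.532549627468723 ztop [0.1391327  1.53254963]
top dark [ 539.6 -162.3] [25.5 18.9] 51.2 px [390.6 241.6]
scene box [553.2 180.7] [ 91.9 132.8] 65.0 px [371.8 272.9]
scene fast n 144 mean [0.687  0.1988 0.1956] z [0.0528 0.0643 0.9813]
scene stand [ 553.9 -168.6] [88.8 88.6] 79.7 px [243.2 218.7]
scene handle [ 557.1 -165.2] [39.4 34.3] 1.6 px [241.1 196.9]
handle [ 0.5922 -0.1401  0.1601] 0.981310236796971 ztop [0.1236041  0.14504628]
scene dark [ 670.9 -117.6] [101.7  35.4] 79.4 px [233.3 233.8]
```

View pics/crop1.png

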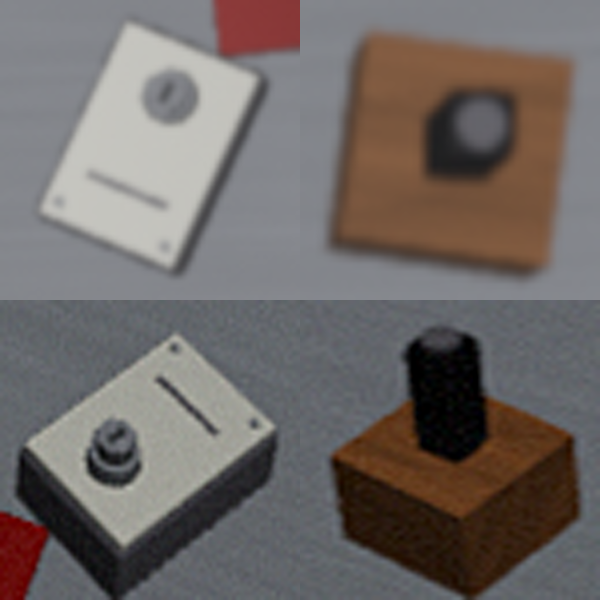

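Crop: white box with the fastener towards +x, slot roughly along the box's x. The handle stands upright, its square roughly aligned with the stand. I'll refine with colour masks and the two views.

```bash
cat > m2.py <<'E'
from h import *
from scipy.optimize import least_squares
T=dict(np.load("top0.npz"));S=dict(np.load("scene0.npz"))
v,u=np.mgrid[:480,:640]
inb=lambda b:(u>=b[0])&(u<b[2])&(v>=b[1])&(v<b[3])
def big(m):
    cs,_=cv2.findContours(m.astype(np.uint8),cv2.RETR_EXTERNAL,cv2.CHAIN_APPROX_NONE);return max(cs,key=cv2.contourArea)
for n,c,b in(("top",T,(225,215,290,282)),("scene",S,(335,240,410,305))):
    I=c["pixels"].astype(int); m=inb(b)&(I.min(-1)>150)
    k=cv2.convexHull(big(m))[:,0]
    w=np.array([world(c,p[0],p[1],.045)[:2] for p in k])*1000
    r=cv2.minAreaRect(w.astype(np.float32));print(n,"cover",r, m.sum())
    X=cloud(c);Z=X[...,2]; D=c["z_map"]
    f=inb(b)&(D>0)&(Z>.050)
    print(" fast",f.sum(),X[f].mean(0).round(4),np.percentile(Z[f],[10,50,80,90,97]).round(4))
    hi=f&(Z>np.percentile(Z[f],60));print(" hi",X[hi].mean(0).round(4), u[hi].mean(),v[hi].mean())
for n,c,b in(("top",T,(368,220,412,264)),("scene",S,(215,185,270,250))):
    X=cloud(c);Z=X[...,2];D=c["z_map"]
    s=inb(b)&(D>0)
    h=s&(Z>.075)&(Z<.15);t=s&(Z>.134)&(Z<.147)
    print(n,"handle",h.sum(),"top",t.sum(),X[t].mean(0).round(4),"ztop",np.median(Z[t]))
    if t.sum()>5: print(cv2.minAreaRect((X[t][:,:2]*1000).astype(np.float32)))
    print(" allhandle rect",cv2.minAreaRect((X[h][:,:2]*1000).astype(np.float32)))
    st=s&(abs(Z-.065)<.004);print(" stand",X[st].mean(0).round(4),np.median(Z[st]),cv2.minAreaRect((X[st][:,:2]*1000).astype(np.float32)))
    if n=="scene":
        # side-face normals: gradient of cloud over handle sides
        hs=s&(Z>.08)&(Z<.13); P=X[hs][:,:2]*1000
        np.save("hs.npy",P)
        for a in range(-45,46,5):
            R=np.array([[np.cos(np.radians(a)),np.sin(np.radians(a))],[-np.sin(np.radians(a)),np.cos(np.radians(a))]]);q=P@R.T
            e=np.minimum(abs(q[:,0]-np.percentile(q[:,0],90)),abs(q[:,1]-np.percentile(q[:,1],90)));print(a,round(e.mean(),2),end="; ")
E
python3 m2.py
```

```text
top cover ((546.3299560546875, 178.71112060546875), (82.45133209228516, 122.66911315917969), 65.163818359375) 1324
 fast 148 [0.5596 0.1713 0.0576] [0.0505 0.055  0.0647 0.0677 0.0695]
 hi [0.5727 0.1655 0.0653] 260.77966101694915 235.5593220338983
scene cover ((546.896728515625, 178.0063018798828), (81.23005676269531, 120.38543701171875), 65.37229919433594) 901
 fast 139 [0.5762 0.1683 0.0602] [0.0518 0.0605 0.0663 0.0673 0.0682]
 hi [0.5744 0.1661 0.0664] 364.0 269.14285714285717
top handle 155 top 93 [ 0.5485 -0.1698  0.1406] ztop 0.14012231336425085
((549.02587890625, -171.3514862060547), (25.422956466674805, 25.97051239013672), 86.88959503173828)
 allhandle rect ((548.851806640625, -171.1354522705078), (27.665393829345703, 27.110881805419922), 86.99272918701172)
 stand [ 0.5475 -0.1713  0.0647] 0.06455036905604672 ((548.8419799804688, -171.82337951660156), (80.29722595214844, 80.57820129394531), 80.42845916748047)
scene handle 329 top 86 [ 0.5539 -0.1675  0.1407] ztop 0.1406754722761719
((551.692138671875, -170.28738403320312), (26.083934783935547, 27.38312339782715), 5.333495616912842)
 allhandle rect ((551.6678466796875, -170.5631561279297), (29.072765350341797, 29.237600326538086), 86.36457824707031)
 stand [ 0.5592 -0.1657  0.0654] 0.06545547104089955 ((550.0169677734375, -170.37762451171875), (83.23197174072266, 83.97928619384766), 79.98322296142578)
-45 3.97; -40 3.71; -35 3.37; -30 3.02; -25 2.49; -20 2.03; -15 1.77; -10 1.56; -5 1.59; 0 1.71; 5 2.08; 10 2.47; 15 2.87; 20 3.3; 25 3.64; 30 4.04; 35 4.37; 40 4.74; 45 5.02;
```

Emit:
{"op": "servo_tool", "data": {"plan": [[100, 0.0526, -0.0195, 0, 0, 0, 0], [100, 0.0526, -0.0195, 0, 0, 0, 0], [100, 0.0526, -0.0195, 0, 0, 0, 0], [100, 0.0526, -0.0195, 0, 0, 0, 0], [100, 0.0526, -0.0195, 0, 0, 0, 0], [100, 0.0526, -0.0195, 0, 0, 0, 0], [100, 0.0526, -0.0195, 0, 0, 0, 0], [100, 0.0526, -0.0195, 0, 0, 0, 0]]}}

```text
time_s: 1.1
ee_pos: [0.5512, -0.1703, 0.2052]
eef_rot: [-3.141, 0.0, 0.45]
force: [0.4, 0.1, 0.5]
grip_width: 0.094
grip_force: 0.0
```

Emit:
{"op": "servo_tool", "data": {"plan": [[100, 0, 0, 0.005, 0, 0, -0.17], [100, 0, 0, 0.01, 0, 0, -0.17], [100, 0, 0, 0.01, 0, 0, -0.17], [100, 0, 0, 0.01, 0, 0, -0.17], [100, 0, 0, 0.01, 0, 0, -0.17], [100, 0, 0, 0.01, 0, 0, -0.17], [100, 0, 0, 0, 0, 0, 0], [100, 0, 0, 0, 0, 0, 0]]}}

```text
time_s: 2.1
ee_pos: [0.5503, -0.1719, 0.1507]
eef_rot: [3.141, 0.0, 1.466]
force: [0.3, 1.1, 0.6]
grip_width: 0.0944
grip_force: 0.0
```

Emit:
{"op": "servo_tool", "data": {"plan": [[100, 0, 0, 0.0125, 0, 0, 0], [100, 0, 0, 0.0125, 0, 0, 0], [100, 0, 0, 0.0125, 0, 0, 0], [100, 0, 0, 0.0125, 0, 0, 0], [100, 0, 0, 0.0145, 0, 0, 0], [50, 0, 0, 0, 0, 0, 0], [20, 0, 0, 0, 0, 0, 0], [0, 0, 0, 0, 0, 0, 0]], "force": 60}}

```text
time_s: 3.1
ee_pos: [0.5505, -0.172, 0.0865]
eef_rot: [3.141, 0.0, 1.47]
force: [0.1, -0.5, 0.5]
grip_width: 0.0676
grip_force: 0.0
```

Emit:
{"op": "servo_tool", "data": {"plan": [[0, 0, 0, 0, 0, 0, 0], [0, 0, 0, 0, 0, 0, 0], [0, 0, 0, 0, 0, 0, 0], [0, 0, 0, 0, 0, 0, 0], [0, 0, 0, 0, 0, 0, 0], [0, 0, 0, 0, 0, 0, 0], [0, 0, 0, 0, 0, 0, 0], [0, 0, 0, 0, 0, 0, 0]], "force": 60}}

```text
time_s: 4.1
ee_pos: [0.5503, -0.1718, 0.086]
eef_rot: [3.142, 0.0, 1.47]
force: [0.4, -0.2, -0.2]
grip_width: 0.0258
grip_force: 59.8
```

Emit:
{"op": "servo_tool", "data": {"plan": [[0, 0, 0, -0.008, 0, 0, 0], [0, 0, 0, -0.014, 0, 0, 0], [0, 0, 0, -0.02, 0, 0, 0], [0, 0, 0, -0.02, 0, 0, 0], [0, 0, 0, -0.02, 0, 0, 0], [0, 0, 0, -0.02, 0, 0, 0], [0, 0, 0, -0.018, 0, 0, 0], [0, 0, 0, 0, 0, 0, 0]]}}

```text
time_s: 5.1
ee_pos: [0.5507, -0.172, 0.2076]
eef_rot: [3.139, 0.001, 1.47]
force: [0.5, -0.1, -1.7]
grip_width: 0.0259
grip_force: 59.8
```

```bash
python3 - <<'E'
from h import *
o=ctrl.get_obs();print({k:np.round(o[k],4).tolist() for k in("ee_pos","eef_rot","force","moment","qpos","grip_width")})
for n in("scene","top"):
    c=cam(n);np.savez(n+"1.npz",**c)
    if n=="scene":
        p=np.array(o["ee_pos"])-[0,0,.06]
        K=c["mtx"];P=c["pose"];q=P[:3,:3].T@(p-P[:3,3]);uu=K[0,2]+K[0,0]*q[0]/-q[2];vv=K[1,2]-K[1,1]*q[1]/-q[2];print(uu,vv)
        a,b=int(uu),int(vv)
        cv2.imwrite("pics/tip1.png",cv2.resize(c["pixels"][b-40:b+40,a-40:a+40,::-1],(560,560),interpolation=cv2.INTER_CUBIC))
E
```

```text
{'ee_pos': [0.5507, -0.172, 0.2076], 'eef_rot': [3.139, 0.0007, 1.4698], 'force': [0.4891, -0.0598, -1.6652], 'moment': [-0.0197, -0.0483, -0.0122], 'qpos': [-0.3662, 0.3569, 1.4406, 0.0, 1.3414, -0.2652], 'grip_width': 0.0259}
239.89867216405577 191.84501327530262
```

View pics/tip1.png

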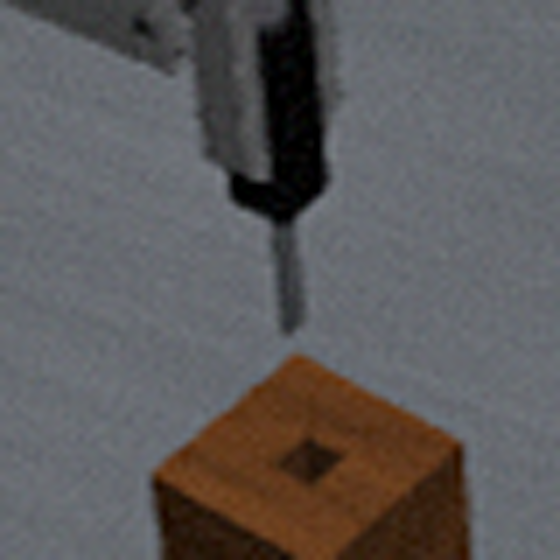

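Emit:
{"op": "servo_tool", "data": {"plan": [[0, 0.025, -0.001, 0, 0, 0, 0], [0, 0.05, -0.0016, 0, 0, 0, 0], [0, 0.055, -0.0018, 0, 0, 0, 0], [0, 0.055, -0.0018, 0, 0, 0, 0], [0, 0.055, -0.0018, 0, 0, 0, 0], [0, 0.05, -0.0016, 0, 0, 0, 0], [0, 0.03, -0.001, 0, 0, 0, 0], [0, 0.0186, -0.0003, 0, 0, 0, 0]]}}

```text
time_s: 6.2
ee_pos: [0.5732, 0.1674, 0.2049]
eef_rot: [-3.14, 0.001, 1.471]
force: [-0.2, -0.6, -1.2]
grip_width: 0.0254
grip_force: 59.8
```

Emit:
{"op": "servo_tool", "data": {"plan": [[0, 0, 0, 0, 0, 0, -0.1], [0, 0, 0, 0, 0, 0, -0.1], [0, 0, 0, 0, 0, 0, -0.1], [0, 0, 0, 0, 0, 0, -0.1], [0, 0, 0, 0, 0, 0, 0], [0, 0, 0, 0, 0, 0, 0], [0, 0, 0, 0, 0, 0, 0], [0, 0, 0, 0, 0, 0, 0]]}}

```text
time_s: 7.2
ee_pos: [0.5735, 0.1661, 0.2059]
eef_rot: [-3.142, -0.0, 1.869]
force: [0.1, 0.8, -1.6]
grip_width: 0.0254
grip_force: 59.8
```

```bash
python3 - <<'E'
from h import *
o=ctrl.get_obs();print({k:np.round(o[k],4).tolist() for k in("ee_pos","eef_rot","force","moment","qpos","grip_width")})
c=cam("scene");np.savez("scene2.npz",**c)
p=np.array(o["ee_pos"])-[0,0,.08]
K=c["mtx"];P=c["pose"];q=P[:3,:3].T@(p-P[:3,3]);uu=K[0,2]+K[0,0]*q[0]/-q[2];vv=K[1,2]-K[1,1]*q[1]/-q[2];print(uu,vv)
a,b=int(uu),int(vv)
cv2.imwrite("pics/tip2.png",cv2.resize(c["pixels"][b-35:b+45,a-40:a+40,::-1],(560,560),interpolation=cv2.INTER_CUBIC))
E
```

```text
{'ee_pos': [0.5735, 0.1661, 0.2059], 'eef_rot': [-3.1416, -0.0, 1.8691], 'force': [0.0771, 0.8495, -1.5571], 'moment': [0.0146, -0.0527, -0.0572], 'qpos': [0.2206, 0.4052, 1.3784, 0.0, 1.358, -0.0778], 'grip_width': 0.0254}
366.4995701856792 251.45896408717888
```

View pics/tip2.png

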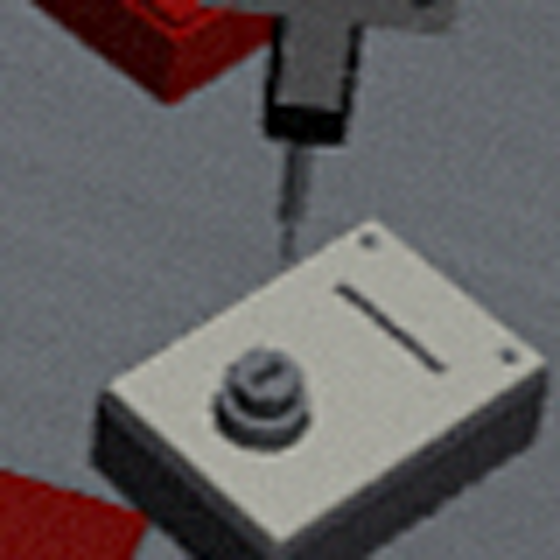

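The blade is narrow here (crop (288,240)), so its width lies along tool y. The fastener head is at crop (265,375). Next I turn to the slot and go lower.

Emit:
{"op": "servo_tool", "data": {"plan": [[0, 0, 0, 0.005, 0, 0, 0.13], [0, 0, 0, 0.007, 0, 0, 0.13], [0, 0, 0, 0.007, 0, 0, 0.13], [0, 0, 0, 0.007, 0, 0, 0.13], [0, 0, 0, 0.007, 0, 0, 0.13], [0, 0, 0, 0.007, 0, 0, 0.13], [0, 0, 0, 0, 0, 0, 0], [0, 0, 0, 0, 0, 0, 0]]}}

```text
time_s: 8.25
ee_pos: [0.5737, 0.1662, 0.1663]
eef_rot: [3.141, -0.0, 1.093]
force: [0.3, -0.4, -1.7]
grip_width: 0.0254
grip_force: 59.8
```

```bash
cat > m3.py <<'E'
from h import *
import sys
o=ctrl.get_obs();e=np.array(o["ee_pos"]);print({k:np.round(o[k],4).tolist() for k in("ee_pos","eef_rot","force","moment","time_s")})
c=cam("scene")
X=cloud(c);D=c["z_map"];r=np.hypot(X[...,0]-e[0],X[...,1]-e[1])
tz=e[2]-.081
for a,b in((22,35),(35,47),(47,58),(65,80)):
    m=(D>0)&(r<.03)&(X[...,2]>tz+a/1000)&(X[...,2]<tz+b/1000)
    if m.any():
        v,u=np.nonzero(m);cen=X[m].mean(0);d=c["pose"][:3,3]-cen;d[2]=0;d/=np.linalg.norm(d)
        print(a,b,m.sum(),"surf",cen.round(4),"axis",(cen-d*.0031).round(4))
S=dict(np.load("scene2.npz"));X=cloud(S);D=S["z_map"]
r=np.hypot(X[...,0]-.574,X[...,1]-.166);m=(D>0)&(r<.016)&(X[...,2]>.055)
Z=X[m][:,2];print("head z",np.percentile(Z,[20,50,80,95]).round(4))
t=m&(X[...,2]>np.percentile(Z,95)-.003);print("head top",t.sum(),X[t].mean(0).round(4),cv2.minAreaRect((X[t][:,:2]*1000).astype(np.float32)))
q=c["pose"][:3,:3].T@(np.array([.574,.166,.075])-c["pose"][:3,3]);K=c["mtx"]
a,b=int(K[0,2]-K[0,0]*q[0]/q[2]),int(K[1,2]+K[1,1]*q[1]/q[2])
cv2.imwrite("pics/"+sys.argv[1],cv2.resize(c["pixels"][b-40:b+20,a-30:a+30,::-1],(600,600),interpolation=cv2.INTER_CUBIC))
E
python3 m3.py tip3.png
```

```text
{'ee_pos': [0.5737, 0.1662, 0.1663], 'eef_rot': [3.1413, -0.0003, 1.0926], 'force': [0.2906, -0.3943, -1.7055], 'moment': [0.0176, -0.0344, -0.0426], 'time_s': 8.25}
22 35 18 surf [0.575  0.1677 0.114 ] axis [0.572  0.1669 0.114 ]
35 47 9 surf [0.5755 0.1678 0.1258] axis [0.5725 0.1669 0.1258]
47 58 5 surf [0.5776 0.1689 0.1354] axis [0.5746 0.168  0.1354]
65 80 61 surf [0.5827 0.1715 0.1573] axis [0.5797 0.1706 0.1573]
head z [0.1467 0.3517 0.5119 0.5138]
head top 141 [0.5763 0.1667 0.5129] ((574.48876953125, 166.4199676513672), (29.05082893371582, 30.49567413330078), 3.7899343967437744)
```

View pics/tip3.png

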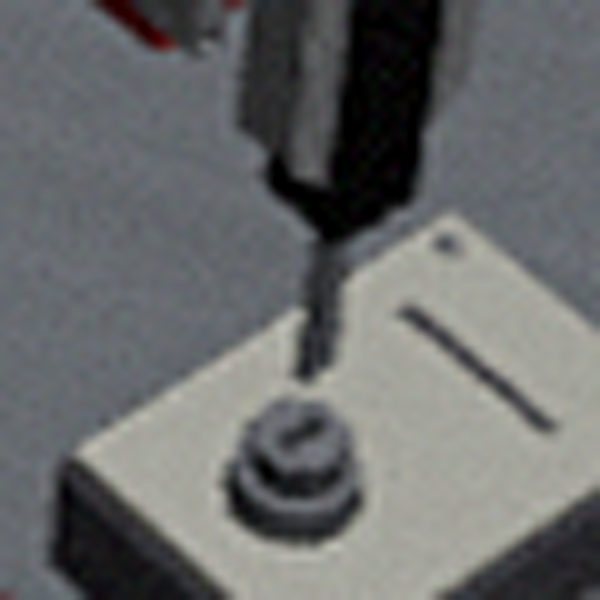

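Crop: blade tip at (307,378), slot centre at (300,433). I'll turn these into positions by ray casting.

```bash
python3 - <<'E'
from h import *
S=dict(np.load("scene2.npz"));c=S;K=c["mtx"]
q=c["pose"][:3,:3].T@(np.array([.574,.166,.075])-c["pose"][:3,3])
a,b=int(K[0,2]-K[0,0]*q[0]/q[2]),int(K[1,2]+K[1,1]*q[1]/q[2])
px=lambda x,y:(a-30+(x+.5)/10-.5,b-40+(y+.5)/10-.5)
for z in(.083,.0853,.087): print("tip",z,world(c,*px(307,380),z).round(4))
for z in(.062,.064,.066,.068): print("slot",z,world(c,*px(300,433),z).round(4))
p,r=world(c,*px(278,447),.066),world(c,*px(322,420),.066);print("slot dir",np.degrees(np.arctan2(*(p-r)[1::-1])),np.linalg.norm(p-r))
for l in((300,397),(300,465),(250,430),(352,430)): print(world(c,*px(*l),.066).round(4))
X=cloud(c);D=c["z_map"];u,v=px(300,433);u,v=int(round(u)),int(round(v));print(X[v-3:v+4,u-3:u+4,2].round(4))
E
```

```text
tip 0.083 [0.5724 0.1644 0.083 ]
tip 0.0853 [0.5744 0.1649 0.0853]
tip 0.087 [0.5758 0.1654 0.087 ]
slot 0.062 [0.5705 0.1639 0.062 ]
slot 0.064 [0.5721 0.1643 0.064 ]
slot 0.066 [0.5738 0.1648 0.066 ]
slot 0.068 [0.5754 0.1653 0.068 ]
slot dir -26.287463062172026 0.013448504942131711
[0.5637 0.1607 0.066 ]
[0.5826 0.1684 0.066 ]
[0.5781 0.1542 0.066 ]
[0.5675 0.1751 0.066 ]
[[0.0442 0.0658 0.0669 0.0672 0.0688 0.0663 0.0426]
 [0.0647 0.0687 0.0663 0.0682 0.0675 0.0653 0.0651]
 [0.0674 0.0641 0.0654 0.0655 0.0632 0.0634 0.0655]
 [0.0684 0.0671 0.0623 0.061  0.0581 0.0673 0.0668]
 [0.0652 0.065  0.0625 0.9813 0.0651 0.0677 0.0639]
 [0.0667 0.0667 0.064  0.0661 0.0663 0.0697 0.0683]
 [0.0652 0.0648 0.0636 0.0661 0.0618 0.0664 0.0642]]
```

Emit:
{"op": "servo_tool", "data": {"plan": [[0, 0, 0, 0.005, 0, 0, 0], [0, 0, 0, 0.005, 0, 0, 0], [0, 0, 0, 0.004, 0, 0, 0], [0, 0, 0, 0.002, 0, 0, 0], [0, 0, 0, 0.001, 0, 0, 0], [0, 0, 0, 0.001, 0, 0, 0], [0, 0, 0, 0.0005, 0, 0, 0], [0, 0, 0, 0.0, 0, 0, 0]]}}

```text
time_s: 9.3
ee_pos: [0.5736, 0.1661, 0.1475]
eef_rot: [3.142, -0.0, 1.09]
force: [0.6, -0.0, -1.2]
grip_width: 0.0259
grip_force: 59.8
```

Emit:
{"op": "servo_tool", "data": {"plan": [[0, 0, 0, 0.0005, 0, 0, 0], [0, 0, 0, 0.0005, 0, 0, 0], [0, 0, 0, 0.0005, 0, 0, 0], [0, 0, 0, 0.0005, 0, 0, 0], [0, 0, 0, 0.0005, 0, 0, 0], [0, 0, 0, 0.0005, 0, 0, 0], [0, 0, 0, 0.0, 0, 0, 0], [0, 0, 0, 0.0, 0, 0, 0]]}}

```text
time_s: 10.3
ee_pos: [0.5736, 0.1661, 0.1444]
eef_rot: [-3.142, -0.0, 1.09]
force: [-0.1, 0.7, -2.2]
grip_width: 0.0256
grip_force: 59.8
```

Emit:
{"op": "servo_tool", "data": {"plan": [[0, 0, 0, 0.0005, 0, 0, 0], [0, 0, 0, 0.0005, 0, 0, 0], [0, 0, 0, 0.0005, 0, 0, 0], [0, 0, 0, 0.0005, 0, 0, 0], [0, 0, 0, 0.0005, 0, 0, 0], [0, 0, 0, 0.0, 0, 0, 0], [0, 0, 0, 0.0, 0, 0, 0], [0, 0, 0, 0.0, 0, 0, 0]]}}

```text
time_s: 11.3
ee_pos: [0.5735, 0.1661, 0.142]
eef_rot: [3.142, -0.0, 1.09]
force: [0.8, -0.5, -1.1]
grip_width: 0.0255
grip_force: 59.8
```

Emit:
{"op": "servo_tool", "data": {"plan": [[0, 0, 0, 0.0005, 0, 0, 0], [0, 0, 0, 0.0005, 0, 0, 0], [0, 0, 0, 0.0005, 0, 0, 0], [0, 0, 0, 0.0005, 0, 0, 0], [0, 0, 0, 0.0, 0, 0, 0], [0, 0, 0, 0.0, 0, 0, 0], [0, 0, 0, 0.0, 0, 0, 0], [0, 0, 0, 0.0, 0, 0, 0]]}}

```text
time_s: 12.3
ee_pos: [0.5736, 0.1661, 0.14]
eef_rot: [3.142, -0.0, 1.09]
force: [-0.2, 0.3, 3.8]
grip_width: 0.0259
grip_force: 59.8
```

Emit:
{"op": "servo_tool", "data": {"plan": [[0, 0, 0, 0.0005, 0, 0, 0], [0, 0, 0, 0.0005, 0, 0, 0], [0, 0, 0, 0.0005, 0, 0, 0], [0, 0, 0, 0.0005, 0, 0, 0], [0, 0, 0, 0.0005, 0, 0, 0], [0, 0, 0, 0.0, 0, 0, 0], [0, 0, 0, 0.0, 0, 0, 0], [0, 0, 0, 0.0, 0, 0, 0]]}}

```text
time_s: 13.3
ee_pos: [0.5736, 0.1662, 0.1378]
eef_rot: [3.141, -0.0, 1.09]
force: [-1.5, 0.6, 7.3]
grip_width: 0.0259
grip_force: 59.8
```

```bash
python3 - <<'E'
from h import *
for i in range(1):
    o=ctrl.get_obs();print({k:np.round(o[k],4).tolist() for k in("ee_pos","eef_rot","force","moment","qpos")})
E
```

```text
{'ee_pos': [0.5736, 0.1662, 0.1378], 'eef_rot': [3.1412, -0.0003, 1.0898], 'force': [-1.4835, 0.6063, 7.2607], 'moment': [-0.0871, 0.3664, -0.0323], 'qpos': [0.2206, 0.4637, 1.4577, 0.0, 1.2197, 0.7016]}
```

Emit:
{"op": "servo_tool", "data": {"plan": [[0, 0, 0, 0.0005, 0, 0, 0], [0, 0, 0, 0.0005, 0, 0, 0], [0, 0, 0, 0, 0, 0, 0.04], [0, 0, 0, 0, 0, 0, 0.04], [0, 0, 0, 0, 0, 0, 0.04], [0, 0, 0, 0.0, 0, 0, 0.04], [0, 0, 0, 0.0, 0, 0, 0.04], [0, 0, 0, 0.0, 0, 0, 0]]}}

```text
time_s: 14.3
ee_pos: [0.574, 0.1662, 0.1371]
eef_rot: [3.141, -0.001, 0.889]
force: [-0.4, 0.1, 9.2]
grip_width: 0.0257
grip_force: 59.8
```

```bash
cat > s.py <<'E'
from h import *
o=ctrl.get_obs();print({k:np.round(o[k],4).tolist() for k in("ee_pos","eef_rot","force","moment")})
E
python3 s.py
```

```text
{'ee_pos': [0.574, 0.1662, 0.1371], 'eef_rot': [3.1406, -0.0011, 0.8892], 'force': [-0.3591, 0.119, 9.2227], 'moment': [-0.0627, 0.1311, 0.0391]}
```

Emit:
{"op": "servo_tool", "data": {"plan": [[0, 0, 0, 0, 0, 0, 0.05], [0, 0, 0, 0, 0, 0, 0.05], [0, 0, 0, 0, 0, 0, 0.05], [0, 0, 0, 0, 0, 0, 0.05], [0, 0, 0, 0, 0, 0, 0.05], [0, 0, 0, 0.0, 0, 0, 0.05], [0, 0, 0, 0.0, 0, 0, 0], [0, 0, 0, 0.0, 0, 0, 0]]}}

```text
time_s: 15.3
ee_pos: [0.5739, 0.1662, 0.1372]
eef_rot: [3.141, -0.001, 0.59]
force: [-0.5, 0.6, 8.9]
grip_width: 0.0258
grip_force: 59.8
```

```bash
python3 s.py
```

```text
{'ee_pos': [0.5739, 0.1662, 0.1372], 'eef_rot': [3.141, -0.0013, 0.5898], 'force': [-0.5465, 0.6488, 8.9308], 'moment': [-0.1646, 0.1525, 0.0706]}
```

Emit:
{"op": "servo_tool", "data": {"plan": [[0, 0, 0, 0.0002, 0, 0, 0.06], [0, 0, 0, 0, 0, 0, 0.06], [0, 0, 0, 0, 0, 0, 0.06], [0, 0, 0, 0, 0, 0, 0.06], [0, 0, 0, 0, 0, 0, 0.06], [0, 0, 0, 0.0, 0, 0, 0.06], [0, 0, 0, 0.0, 0, 0, 0.06], [0, 0, 0, 0.0, 0, 0, 0.06]]}}

```text
time_s: 16.3
ee_pos: [0.5742, 0.1662, 0.1371]
eef_rot: [-3.141, -0.002, 0.108]
force: [0.7, -0.7, 7.7]
grip_width: 0.026
grip_force: 59.8
```

```bash
python3 s.py
```

```text
{'ee_pos': [0.5742, 0.1662, 0.1371], 'eef_rot': [-3.1414, -0.0022, 0.1078], 'force': [0.6923, -0.6804, 7.6638], 'moment': [0.0141, -0.1475, -0.0025]}
```

Emit:
{"op": "servo_tool", "data": {"plan": [[0, 0, 0, 0, 0, 0, 0.06], [0, 0, 0, 0, 0, 0, 0.06], [0, 0, 0, 0, 0, 0, 0.06], [0, 0, 0, 0, 0, 0, 0.06], [0, 0, 0, 0, 0, 0, 0.06], [0, 0, 0, 0.0, 0, 0, 0.06], [0, 0, 0, 0.0, 0, 0, 0.06], [0, 0, 0, 0.0, 0, 0, 0.0]]}}

```text
time_s: 17.3
ee_pos: [0.5745, 0.1662, 0.1373]
eef_rot: [-3.14, -0.003, -0.311]
force: [2.4, -0.6, 9.5]
grip_width: 0.0259
grip_force: 59.8
```

```bash
python3 s.py
```

```text
{'ee_pos': [0.5745, 0.1662, 0.1373], 'eef_rot': [-3.1402, -0.0028, -0.3111], 'force': [2.4439, -0.5826, 9.492], 'moment': [0.1106, -0.5189, 0.0271]}
```

Emit:
{"op": "servo_tool", "data": {"plan": [[0, -0.0006, 0, 0, 0, 0, 0.04], [0, 0, 0, 0, 0, 0, 0.05], [0, 0, 0, 0, 0, 0, 0.05], [0, 0, 0, 0, 0, 0, 0.04], [0, 0, 0, 0, 0, 0, 0.03], [0, 0, 0, 0.0, 0, 0, 0], [0, 0, 0, 0.0, 0, 0, 0], [0, 0, 0, 0.0, 0, 0, 0.0]]}}

```text
time_s: 18.3
ee_pos: [0.5743, 0.1663, 0.1374]
eef_rot: [-3.139, -0.004, -0.52]
force: [5.1, -1.9, 8.2]
grip_width: 0.026
grip_force: 59.8
```

```bash
python3 s.py
```

```text
{'ee_pos': [0.5743, 0.1663, 0.1374], 'eef_rot': [-3.1392, -0.0035, -0.5203], 'force': [5.0874, -1.8725, 8.1968], 'moment': [-0.1318, -1.2171, -0.0037]}
```

Emit:
{"op": "servo_tool", "data": {"plan": [[0, 0.0004, -0.0003, 0, 0, 0, 0], [0, 0.0004, -0.0003, 0, 0, 0, 0], [0, 0.0004, -0.0002, 0, 0, 0, 0], [0, 0, 0, 0, 0, 0, 0], [0, 0, 0, 0, 0, 0, 0], [0, 0, 0, 0.0, 0, 0, 0], [0, 0, 0, 0.0, 0, 0, 0], [0, 0, 0, 0.0, 0, 0, 0.0]]}}

```text
time_s: 19.3
ee_pos: [0.5749, 0.1663, 0.137]
eef_rot: [-3.141, -0.002, -0.52]
force: [0.4, -0.9, 9.4]
grip_width: 0.0257
grip_force: 59.8
```

```bash
python3 s.py; python3 m3.py tip4.png | head -0
```

```text
{'ee_pos': [0.5749, 0.1663, 0.137], 'eef_rot': [-3.1408, -0.0016, -0.5202], 'force': [0.4092, -0.9156, 9.3793], 'moment': [-0.3061, 0.0875, 0.0418]}Exception ignored on flushing sys.stdout:
BrokenPipeError: [Errno 32] Broken pipe
```

View pics/tip4.png

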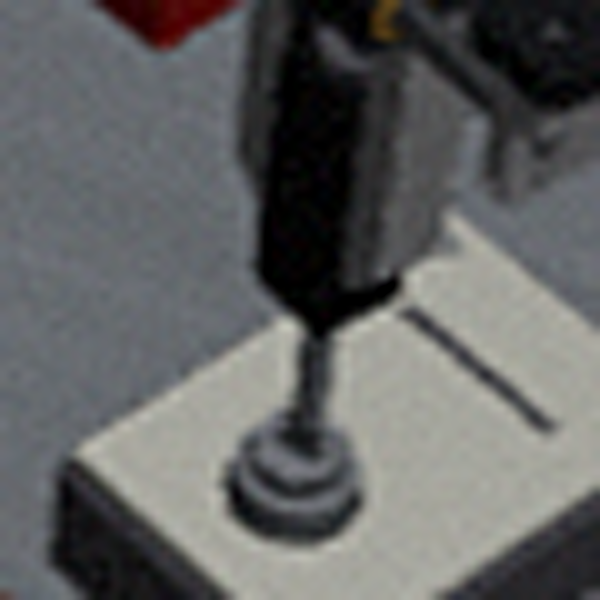

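The blade sits in the head at crop (303,435), pressed in with about 11 N. I'll turn slightly further to cover the blade's play in the slot, then lift.

Emit:
{"op": "servo_tool", "data": {"plan": [[0, 0, 0, 0, 0, 0, 0.03], [0, 0, 0, 0, 0, 0, 0.03], [0, 0, 0, 0, 0, 0, 0.03], [0, 0, 0, 0, 0, 0, 0.01], [0, 0, 0, 0, 0, 0, 0], [0, 0, 0, 0.0, 0, 0, 0], [0, 0, 0, 0.0, 0, 0, 0], [0, 0, 0, 0.0, 0, 0, 0.0]]}}

```text
time_s: 20.35
ee_pos: [0.575, 0.1663, 0.1371]
eef_rot: [-3.14, -0.002, -0.62]
force: [0.5, -1.1, 9.3]
grip_width: 0.0259
grip_force: 59.8
```

```bash
python3 s.py
```

```text
{'ee_pos': [0.575, 0.1663, 0.1371], 'eef_rot': [-3.1405, -0.0016, -0.6202], 'force': [0.5009, -1.1278, 9.2732], 'moment': [-0.3466, -0.1042, -0.0218]}
```

Emit:
{"op": "servo_tool", "data": {"plan": [[0, 0, 0, -0.002, 0, 0, 0], [0, 0, 0, -0.003, 0, 0, 0], [0, 0, 0, -0.005, 0, 0, 0], [0, 0, 0, -0.01, 0, 0, 0], [0, 0, 0, -0.015, 0, 0, 0], [0, 0, 0, -0.02, 0, 0, 0], [0, 0, 0, -0.015, 0, 0, 0], [0, 0, 0, 0, 0, 0, 0]]}}

```text
time_s: 21.35
ee_pos: [0.5748, 0.1666, 0.2076]
eef_rot: [-3.14, -0.001, -0.62]
force: [-0.6, 0.2, -2.1]
grip_width: 0.0256
grip_force: 59.8
```

```bash
python3 m3.py tip5.png |tail -3; python3 s.py
```

```text
65 80 69 surf [0.5839 0.1696 0.1984] axis [0.5809 0.1687 0.1984]
head z [0.1467 0.3517 0.5119 0.5138]
head top 141 [0.5763 0.1667 0.5129] ((574.48876953125, 166.4199676513672), (29.05082893371582, 30.49567413330078), 3.7899343967437744)
{'ee_pos': [0.5744, 0.1664, 0.2065], 'eef_rot': [-3.1412, -0.0003, -0.6202], 'force': [-0.0445, 0.6589, -1.7323], 'moment': [0.107, 0.0321, -0.0026]}
```

View pics/tip5.png

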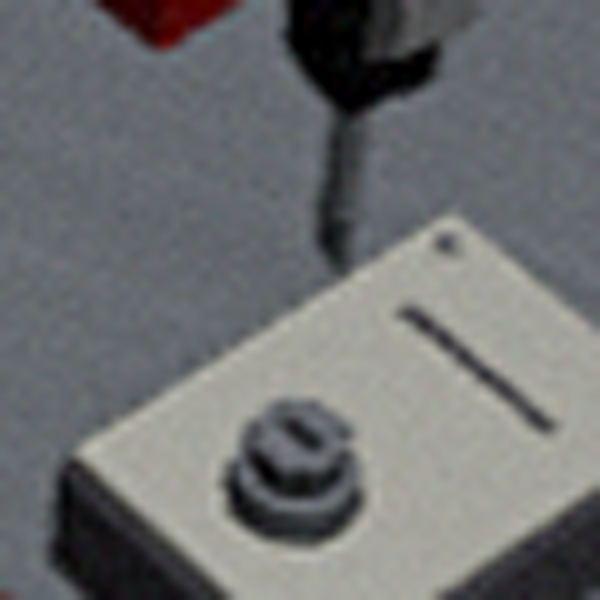

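The slot now runs from crop (283,418) to (320,447), roughly parallel to the cover's dash. I'll check the angle.

```bash
python3 - <<'E'
from h import *
im=cv2.imread("pics/tip5.png",0).astype(float)
c=dict(np.load("scene2.npz"));K=c["mtx"]
q=c["pose"][:3,:3].T@(np.array([.574,.166,.075])-c["pose"][:3,3])
a,b=int(K[0,2]-K[0,0]*q[0]/q[2]),int(K[1,2]+K[1,1]*q[1]/q[2])
def ang(f,z,box,th):
    im=cv2.imread("pics/"+f,0).astype(float);x0,y0,x1,y1=box
    y,x=np.mgrid[y0:y1,x0:x1];w=np.clip(th-im[y0:y1,x0:x1],0,None)
    P=np.array([world(c,a-30+(i+.5)/10-.5,b-40+(j+.5)/10-.5,z)[:2] for i,j in zip(x.ravel(),y.ravel())])
    w=w.ravel();m=(w@P)/w.sum();C=((P-m).T*w)@(P-m)/w.sum();e,V=np.linalg.eigh(C);print(f,m.round(4),np.degrees(np.arctan2(*V[::-1,1]))%180,np.sqrt(e*12).round(4))
for th in(80,90,100): ang("tip5.png",.066,(275,408,330,455),th); ang("tip3.png",.066,(270,408,330,455),th)
ang("tip5.png",.045,(395,295,560,440),110)
E
```

```text
tip5.png [0.5738 0.1654] 66.31177640038045 [0.0041 0.0098]
tip3.png [0.5731 0.1653] 153.67171424772013 [0.0039 0.0112]
tip5.png [0.5738 0.1652] 66.27707551558126 [0.0046 0.0107]
tip3.png [0.5731 0.1653] 154.58852562793484 [0.0045 0.012 ]
tip5.png [0.5736 0.1651] 65.08182440448601 [0.0053 0.0119]
tip3.png [0.5731 0.1652] 156.6527028377188 [0.0055 0.0129]
tip5.png [0.5185 0.189 ] 65.40299337038633 [0.0034 0.0482]
```

Slot at 66.2° against 155.4° before, a turn of about 89° (1.56 rad), so it is home. Now the driver goes back to the stand.

Emit:
{"op": "servo_tool", "data": {"plan": [[0, 0, 0, 0, 0, 0, -0.13], [0, 0, 0, 0, 0, 0, -0.13], [0, 0, 0, 0, 0, 0, -0.13], [0, 0, 0, 0, 0, 0, -0.13], [0, 0.0003, 0.015, 0, 0, 0, 0], [0, 0.001, 0.03, 0, 0, 0, 0], [0, 0.0014, 0.045, 0, 0, 0, 0], [0, 0.0014, 0.05, 0, 0, 0, 0]]}}

```text
time_s: 22.4
ee_pos: [0.5638, 0.0248, 0.2058]
eef_rot: [3.141, 0.001, -0.103]
force: [1.0, -0.1, -2.1]
grip_width: 0.0258
grip_force: 59.8
```

Emit:
{"op": "servo_tool", "data": {"plan": [[0, 0.0014, 0.05, 0, 0, 0, 0], [0, 0.0014, 0.05, 0, 0, 0, 0], [0, 0.0014, 0.045, 0, 0, 0, 0], [0, 0.0012, 0.03, 0, 0, 0, 0], [0, 0, 0.015, 0, 0, 0, 0], [0, 0, 0.0073, 0, 0, 0, 0], [0, 0, 0, 0, 0, 0, 0], [0, 0, 0, 0, 0, 0, 0]]}}

```text
time_s: 23.4
ee_pos: [0.5502, -0.1693, 0.2063]
eef_rot: [-3.141, -0.0, -0.1]
force: [-0.1, 0.8, -1.0]
grip_width: 0.0254
grip_force: 59.8
```

```bash
cat > m4.py <<'E'
from h import *
o=ctrl.get_obs();e=np.array(o["ee_pos"]);print({k:np.round(o[k],4).tolist() for k in("ee_pos","eef_rot","force")})
c=cam("scene");K=c["mtx"]
q=c["pose"][:3,:3].T@(np.array([.55,-.171,.1])-c["pose"][:3,3])
a,b=int(K[0,2]-K[0,0]*q[0]/q[2]),int(K[1,2]+K[1,1]*q[1]/q[2]);print(a,b)
np.savez("scene4.npz",**c)
cv2.imwrite("pics/st1.png",cv2.resize(c["pixels"][b-35:b+25,a-30:a+30,::-1],(600,600),interpolation=cv2.INTER_CUBIC))
E
python3 m4.py
```

```text
{'ee_pos': [0.5502, -0.1693, 0.2063], 'eef_rot': [-3.1415, -0.0, -0.0996], 'force': [-0.1027, 0.7618, -1.0077]}
242 206
```

View pics/st1.png

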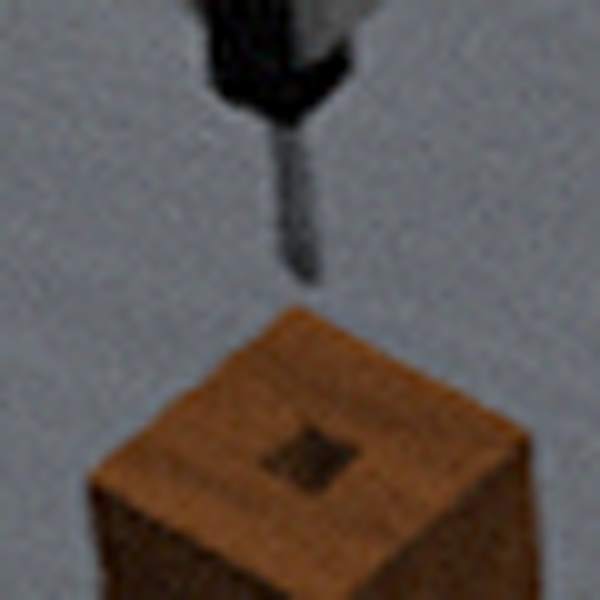

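Tip at crop (303,276), hole centre at (313,459).

```bash
python3 - <<'E'
from h import *
c=dict(np.load("scene4.npz"));px=lambda x,y:(212+(x+.5)/10-.5,171+(y+.5)/10-.5)
for z in(.1235,.1253,.127): print(world(c,*px(303,277),z).round(4))
print(world(c,*px(313,459),.065).round(4))
E
```

```text
[ 0.5463 -0.1715  0.1235]
[ 0.5479 -0.1704  0.1253]
[ 0.5495 -0.1693  0.127 ]
[ 0.5502 -0.1717  0.065 ]
```

Emit:
{"op": "servo_tool", "data": {"plan": [[0, 0.0016, 0.001, 0.01, 0, 0, 0], [0, 0, 0, 0.02, 0, 0, 0], [0, 0, 0, 0.02, 0, 0, 0], [0, 0, 0, 0.02, 0, 0, 0], [0, 0, 0, 0.02, 0, 0, 0], [0, 0, 0, 0.015, 0, 0, 0], [0, 0, 0, 0.008, 0, 0, 0], [0, 0, 0, 0, 0, 0, 0]]}}

```text
time_s: 24.45
ee_pos: [0.5515, -0.1712, 0.093]
eef_rot: [-3.141, 0.001, -0.1]
force: [-0.1, -0.6, -0.6]
grip_width: 0.0258
grip_force: 59.8
```

Emit:
{"op": "servo_tool", "data": {"plan": [[0, 0, 0, 0.002, 0, 0, 0], [0, 0, 0, 0.001, 0, 0, 0], [0, 0, 0, 0.001, 0, 0, 0], [0, 0, 0, 0.001, 0, 0, 0], [0, 0, 0, 0.0005, 0, 0, 0], [0, 0, 0, 0.0005, 0, 0, 0], [0, 0, 0, 0, 0, 0, 0], [0, 0, 0, 0, 0, 0, 0]]}}

```text
time_s: 25.45
ee_pos: [0.5516, -0.1713, 0.0873]
eef_rot: [3.142, -0.0, -0.1]
force: [0.3, 0.2, -1.2]
grip_width: 0.026
grip_force: 59.8
```

Emit:
{"op": "servo_tool", "data": {"plan": [[0, 0, 0, 0.0005, 0, 0, 0], [0, 0, 0, 0.0005, 0, 0, 0], [0, 0, 0, 0.0005, 0, 0, 0], [0, 0, 0, 0, 0, 0, 0], [0, 0, 0, 0, 0, 0, 0], [0, 0, 0, 0, 0, 0, 0], [0, 0, 0, 0, 0, 0, 0], [0, 0, 0, 0, 0, 0, 0]]}}

```text
time_s: 26.45
ee_pos: [0.5517, -0.1713, 0.086]
eef_rot: [3.142, -0.0, -0.1]
force: [-2.2, 0.4, 4.8]
grip_width: 0.0257
grip_force: 59.8
```

Emit:
{"op": "servo_tool", "data": {"plan": [[40, 0, 0, 0, 0, 0, 0], [60, 0, 0, 0, 0, 0, 0], [80, 0, 0, 0, 0, 0, 0], [100, 0, 0, 0, 0, 0, 0], [100, 0, 0, 0, 0, 0, 0], [100, 0, 0, 0, 0, 0, 0], [100, 0, 0, 0, 0, 0, 0], [100, 0, 0, 0, 0, 0, 0]]}}

```text
time_s: 27.45
ee_pos: [0.5516, -0.1713, 0.0858]
eef_rot: [3.142, -0.0, -0.1]
force: [-0.3, -0.3, 1.0]
grip_width: 0.0939
grip_force: 0.0
```

Emit:
{"op": "servo_tool", "data": {"plan": [[100, 0, 0, -0.01, 0, 0, 0], [100, 0, 0, -0.02, 0, 0, 0], [100, 0, 0, -0.03, 0, 0, 0], [100, 0, 0, -0.04, 0, 0, 0], [100, 0, 0, -0.04, 0, 0, 0], [100, 0, 0, -0.02, 0, 0, 0], [100, -0.04, 0, 0, 0, 0, 0], [100, -0.05, 0, 0, 0, 0, 0]]}}

```text
time_s: 28.45
ee_pos: [0.4611, -0.1621, 0.2462]
eef_rot: [3.141, -0.001, -0.1]
force: [0.4, 0.3, 0.8]
grip_width: 0.0939
grip_force: 0.0
```

Emit:
{"op": "servo_tool", "data": {"plan": [[100, -0.05, 0, 0, 0, 0, 0], [100, -0.04, 0, 0, 0, 0, 0], [100, 0, 0, 0, 0, 0, 0], [100, 0, 0, 0, 0, 0, 0], [100, 0, 0, 0, 0, 0, 0], [100, 0, 0, 0, 0, 0, 0], [100, 0, 0, 0, 0, 0, 0], [100, 0, 0, 0, 0, 0, 0]]}}

```text
time_s: 29.45
ee_pos: [0.3726, -0.1533, 0.2457]
eef_rot: [-3.141, 0.0, -0.1]
force: [0.2, -0.8, 0.2]
grip_width: 0.0938
grip_force: 0.0
```

```bash
python3 - <<'E'
from h import *
c=cam("scene");save(c,"end.png");X=cloud(c);D=c["z_map"]
r=np.hypot(X[...,0]-.55,X[...,1]+.171);t=(D>0)&(r<.025)&(X[...,2]>.13)&(X[...,2]<.15)
print(t.sum(),X[t].mean(0).round(4),np.median(X[t][:,2]))
o=ctrl.get_obs();print(o["ee_pos"],o["force"],o["time_s"])
E
```

```text
113 [ 0.5554 -0.1666  0.1395] 0.13974722147043028
[ 0.37256834 -0.15330219  0.24569004] [-0.05947348  0.09832551  1.11295044] 29.5
```

View pics/end.png

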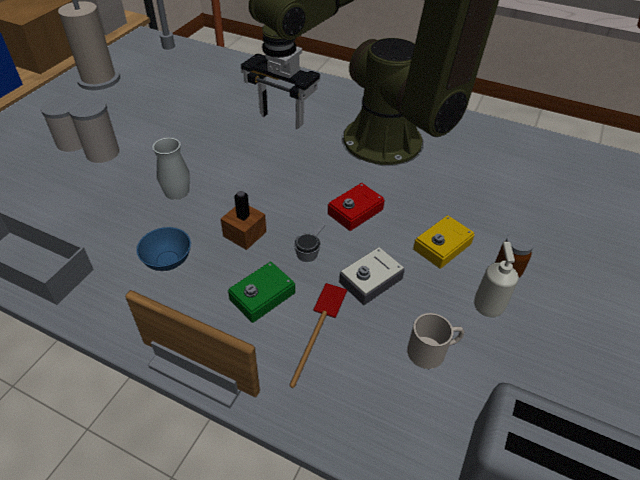

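The driver stands upright in the stand at (242,205), its top at 0.140 m, which is fully down. Everything else is unmoved and the gripper is clear, so I hand in.

```bash
python3 -c "from station import ctrl; print(ctrl.hand_in())"
```

```text
the job is handed in; nothing more can be done
None
```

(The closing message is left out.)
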